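# Start three bench timers in order

## Task

Start the three white bench timers one after another by pressing each one's grey start button fully down with a fingertip, where it stays: first the round timer, then the square one, then the long one. Press gently, straight down, and leave the timers standing where they are: do not pick them up, shove or tip them, and do not disturb the other things on the bench.

Things in the scene. Friction and masses are not known exactly. Their poses are not given: they have to be found in the camera images.
- timer_round: white loose bench timer, about 220 to 360 g, a disc 84 mm across and 30 mm high; origin under the centre of its body, z up. Its grey start button (26 mm across) stands on its top, at the centre
- start_round_top (a point): centre of the top face of the round timer's start button, a flat round soft-topped grey cap 26 mm across that stands 16 mm proud of the timer's top (46 mm above the bench) when up and 8 mm proud when fully in and let go; the rubber cap itself gives about 0.4 mm per N, springing back, for up to 6 mm; it moves straight down and the point moves with it
- start_round (a joint): how far the round timer's start button is pressed in, m: about 0 = up, 0.008 = fully in. It resists with about 3 N at first, rising to about 4 N fully in, then a stop, which is felt through the soft cap: a slow press of 6 to 8 N seats it, and over 25 N is too hard. It stays where it is pushed and does not spring back; the timer runs when it is pressed in more than 0.005
- timer_square: white loose bench timer, about 220 to 360 g, a square block 80 x 80 mm and 45 mm high; origin under the centre of its body, z up. Its grey start button (26 mm across) stands on its top, at the centre
- start_square_top (a point): centre of the top face of the square timer's start button, a flat round soft-topped grey cap 26 mm across that stands 16 mm proud of the timer's top (61 mm above the bench) when up and 8 mm proud when fully in and let go; the rubber cap itself gives about 0.4 mm per N, springing back, for up to 6 mm; it moves straight down and the point moves with it
- start_square (a joint): how far the square timer's start button is pressed in, m: about 0 = up, 0.008 = fully in. It resists with about 3 N at first, rising to about 4 N fully in, then a stop, which is felt through the soft cap: a slow press of 6 to 8 N seats it, and over 25 N is too hard. It stays where it is pushed and does not spring back; the timer runs when it is pressed in more than 0.005
- timer_long: white loose bench timer, about 220 to 360 g, an oblong block 130 mm (its x) by 60 mm (its y) and 36 mm high; origin under the centre of its body, z up. Its grey start button (26 mm across) stands on its top, 36 mm from the centre along its +x; a dark display fills the other end
- start_long_top (a point): centre of the top face of the long timer's start button, a flat round soft-topped grey cap 26 mm across that stands 16 mm proud of the timer's top (52 mm above the bench) when up and 8 mm proud when fully in and let go; the rubber cap itself gives about 0.4 mm per N, springing back, for up to 6 mm; it moves straight down and the point moves with it
- start_long (a joint): how far the long timer's start button is pressed in, m: about 0 = up, 0.008 = fully in. It resists with about 3 N at first, rising to about 4 N fully in, then a stop, which is felt through the soft cap: a slow press of 6 to 8 N seats it, and over 25 N is too hard. It stays where it is pushed and does not spring back; the timer runs when it is pressed in more than 0.005
- tip_rack: bystander: purple pipette-tip rack, 70 x 95 x 48 mm; origin under its centre
- mouse: bystander: white computer mouse, 100 x 58 x 31 mm; origin under its centre
- beaker: bystander: small glass beaker, 64 mm across, 60 mm high; origin under its centre
- marker: bystander: marker pen lying flat, 125 x 14 x 14 mm, along its x; origin under its centre
- vial_box: bystander: pink box of vials, 100 x 100 x 45 mm; origin under its centre
Mind the look-alikes: they are no part of the job. Leave any orange look-alike of the timer_round alone.

How it is judged (in metres and radians):
On the way, in this order (a step that is already met when the one before it is completed fails the run):
1. the round timer's button is in, the other two still up (value of joint start_round above 0.005 m and value of joint each of start_square, start_long below 0.003 m), for 0.1 s.
2. the square timer's button is in too, the long one's still up (value of joint each of start_round, start_square above 0.005 m and value of joint start_long below 0.003 m), for 0.1 s.
3. the long timer's button is in too (value of joint each of start_round, start_square, start_long above 0.005 m), for 0.1 s.
At the end, for the whole second after the job is handed in: All three start buttons are in by more than 5 of their 8 mm, and the timers stand upright (within 0.1 rad), at rest, within 20 mm of where they were (all of step 3 and distance of each of timer_round, timer_square, timer_long from where it was at the start of the episode below 0.02 m and angle between each of timer_round, timer_square, timer_long's own z axis and vertical below 0.1 rad and linear speed of each of timer_round, timer_square, timer_long below 0.02 m/s); the robot touches nothing.
It fails at once if the square or long button pressed in (3 mm) before the round one is in (5 mm) (value of joint start_round below 0.005 m and value of joint any of start_square, start_long above 0.003 m).
It fails at once if the long button pressed in (3 mm) before the square one is in (5 mm) (value of joint start_square below 0.005 m and value of joint start_long above 0.003 m).
It fails at once if a timer pressed hard (over 25 N) (contact force between any of the fingers, the arm and timer_round above 25 N or contact force between any of the fingers, the arm and timer_square above 25 N or contact force between any of the fingers, the arm and timer_long above 25 N).
It fails at once if a timer lifted (10 mm), tipped (0.25 rad) or shoved (30 mm) (height (world z) of any of timer_round, timer_square, timer_long above 0.01 m or angle between any of timer_round, timer_square, timer_long's own z axis and vertical above 0.25 rad or distance of any of timer_round, timer_square, timer_long from where it was at the start of the episode above 0.03 m).
It fails at once if another thing on the bench moved by more than 20 mm (distance of any of tip_rack, mouse, beaker, marker, vial_box from where it was at the start of the episode above 0.02 m).
It also fails if it takes over 61 s, if anything falls off the work surface, if the arm or the gripper's body presses on something with over 40 N, if the wrist force passes 120 N, or if a joint passes its speed limit or range.

## Robot

A 6-joint arm with a two-finger parallel gripper is mounted at the origin on the work surface. World frame = base frame: x ahead of the robot, y to its left, z up, the work surface at z = 0. Lengths are in m, angles in degrees, forces in N, time in s.
With the tool pointing down it reaches from about 0.35 to 1 m from the base axis. Payload 7.1 kg.
Tool frame: the origin (TCP) lies between the finger pads; the fingertips stand 19 mm ahead of it and the grasp point (between the pads) is the TCP; z points along the fingers, y is the line along which they close (so a half turn about z gives the same grasp; the last joint's range is limited). The gripper opens to 85 mm and grips with 20 to 120 N. Pads are 22 mm wide; open, the fingers measure 114 mm over their backs; the gripper's body (76 mm by 85 mm) begins 54 mm behind the grasp point. The pads swing forward as they close: fully open they stand 13 mm farther back than shut.
Start: joints at [-72.708, 24.242, 93.386, -0, 62.372, -1.089], TCP at [0.197, -0.593, 0.25] pointing down, gripper open.
Joint ranges: [-172.04, 172.04], [-51.8, 120.97], [4.93, 147.93], [-75.15, 255.16], [6.16, 154.13], [-145.62, 145.62]. Speed limits (degrees/s): [136.94, 136.94, 172.46, 180, 180, 180].

## Interface

Orientations are given as a 3x3 rotation matrix whose columns are the frame's x, y, z axes.
In Python, from cell import readout, cams, robot gives the robot as it stands. The module is installed in compiled form; this text tells all that it offers.
- The arm moves only by the tool drive_tool, never from a script. Its argument "steps" is a list that holds one entry, the list of rows, each a list of 5 numbers: the finger opening in m, from 0 to 0.0854, then the shift along the tool's x, y, z in m, then the turn about the tool's z in degrees. A call has 1 to 10 rows; each row is the pose to reach, as a shift and turn from the pose commanded when the call began, along the tool's axes at that moment; what a row does not reach only later rows make up. A row lasts 1/12 s, in which the tool goes at most 41.7 mm and 7.16 degrees, less where a joint would pass 70% of its speed; a pose out of reach is approached as far as the arm can. A call with a gripper value outside its range is refused whole. The fingers move at their own pace and stop on an object; the grip force is fixed at half the most. Time passes only in rows, so rows that repeat a pose let the fingers close. It gives the time, the measured TCP pose, the force, the opening and the grip force at its end, in the units of the state.
- readout.sense(): the state, without advancing time (a new reading comes with each control period).
- cams.capture(name): name is "scene" or "top"; returns the picture (480x640x3 uint8, red, green, blue); there is no depth.
- cams.calibration(name): a dict with "vfov" (degrees; the focal length in pixels is half the picture's height over the tangent of half this angle, whatever the lens; pixels are square), "cx", "cy" (the principal point, pixels), "dist_coeffs" ([k1, k2, p1, p2, k3] as OpenCV has them; the pictures are not rectified), "extrinsics" (4x4, takes a point from camera to world coordinates). Camera axes: x right, y down, z forward; pixel columns grow to the right and rows downward; lengths in m; the calibration is good to about 2 mm. A picture is of the moment at which its call begins. calibration takes no time and is no camera call.
- robot.hand_in(): hands the job in; it is judged then, once.
Trained networks look in the newest picture that a camera, given by its name, has taken for a name from the list of things; names that differ only in an ending like _2 or _b are one class to them, and where a whole thing is asked for, a point or a joint stands for the part that bears it (a point fixed in the world has none). Each returns a list of dicts, best first, with "confidence" (0 to 1); they miss things now and then, are a little off and sometimes report something else, mostly with a low value. They report only what shows in the picture. A call takes as long as a camera call. They do not tell look-alikes from the thing itself.
- cams.look_for(query, camera): "xyz" ([x, y, z] in m, in the coordinates of the camera as it stood for that picture, good to about 4 mm: the middle of the surface that is visible of it).
- cams.mark_of(query, camera): "xyz" ([x, y, z] in m, in the coordinates of the camera as it stood for that picture, good to about 4 mm: a listed point, or the origin of a listed thing).
The state is a dict: "time": time; "joint_positions": joint angles; "dq": joint speeds; "joint_torque": joint torques, N m; "eef_pos": TCP position; "tool_rot": TCP orientation; "ft_force": force on the tool from outside, world axes, zero at the start; "wrist_torque": the same for the moment, N m; "opening": finger opening in m; "grip_force": force on a finger pad.
Only numpy, scipy, OpenCV 4.12 (cv2) and the standard library are available. Lean on these libraries where they do the work, as an engineer would, in place of code of your own. Each camera call takes 0.05 s, during which the arm holds its last target. There are 200 camera calls.

## Working session

There is one attempt and no reset: what is moved stays moved. The work goes in short steps, Python scripts to look and compute and a tool call to move; the robot and the scene stay as the last step left them, time stands still between calls to the robot, and variables do not carry over. Pictures are saved under pics/ and viewed, at most 10 in all, crops included, and the job is handed in when it is done.

Besides the shell and the picture viewer there is one more tool, called by a JSON object that holds its "op" and its "data". drive_tool: Moves the arm, as the interface text tells. Its arguments: {"type":"object","properties":{"steps":{"type":"array","items":{"type":"array","items":{"type":"array","items":{"type":"number"}}}}},"required":["steps"]}

```bash
mkdir -p pics; cat > h.py <<'E'
import numpy as np, cv2
from cell import readout, cams, robot
def shot(c,n):
    im=cams.capture(c); cv2.imwrite(f'pics/{n}.png',im[:,:,::-1]); return im
def K(c):
    k=cams.calibration(c); f=240/np.tan(np.radians(k['vfov']/2))
    return np.array([[f,0,k['cx']],[0,f,k['cy']],[0,0,1]]),np.array(k['dist_coeffs']),np.array(k['extrinsics'])
def px2w(c,px,z):
    k,d,T=K(c); u=cv2.undistortPoints(np.array(px,float).reshape(-1,1,2),k,d).reshape(-1,2)
    r=np.c_[u,np.ones(len(u))]@T[:3,:3].T; o=T[:3,3]
    return o+r*((z-o[2])/r[:,2])[:,None]
def tw(c,p):
    T=K(c)[2]; return T[:3,:3]@np.array(p)+T[:3,3]
E
python3 - <<'E'
from h import *
for c in('scene','top'):
    shot(c,c+'0')
    for q in('start_round_top','start_square_top','start_long_top'):
        for r in cams.mark_of(q,c): print(c,q,tw(c,r['xyz']).round(4),round(r['confidence'],2))
s=readout.sense();print(s['time'],s['eef_pos'],s['tool_rot'],s['ft_force'])
E
```

```text
scene start_round_top [ 0.3675 -0.2771  0.0455] 0.59
scene start_round_top [ 0.5022 -0.2832  0.0403] 0.45
scene start_square_top [ 0.5053 -0.2862 -0.0006] 0.73
scene start_square_top [0.4635 0.2679 0.0598] 0.61
scene start_long_top [ 0.6244 -0.0775  0.0527] 0.4
top start_round_top [ 0.3664 -0.2718  0.0482] 0.63
top start_round_top [ 0.5    -0.2893  0.0497] 0.47
top start_square_top [0.4638 0.2705 0.0649] 0.45
top start_long_top [ 0.6242 -0.0787  0.0527] 0.54
0.4 [ 0.19708099 -0.59304096  0.25021151] [[ 9.48973330e-01  3.15356332e-01 -6.25365493e-05]
 [ 3.15356338e-01 -9.48973307e-01  2.08228313e-04]
 [ 6.32060093e-06 -2.17324412e-04 -9.99999976e-01]] [-0.73268422 -0.55969317  0.57170111]
```

View pics/top0.png

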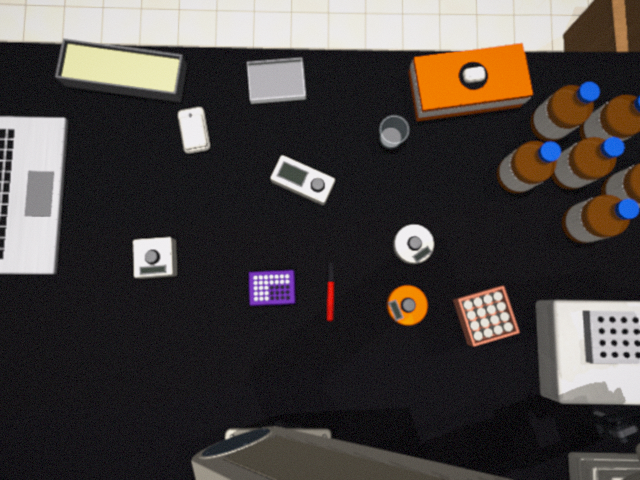

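View pics/scene0.png

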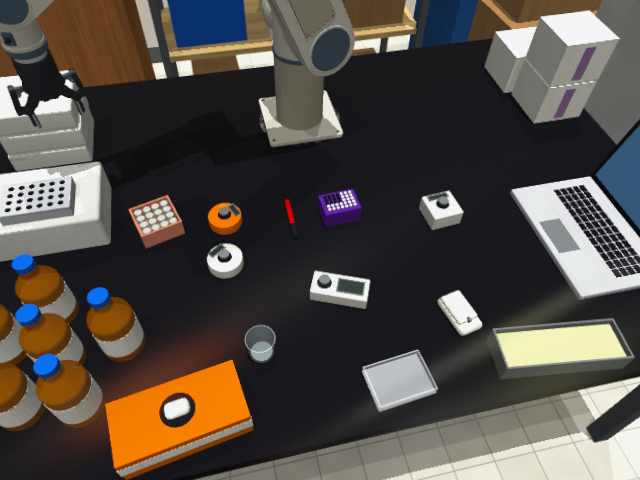

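The white round timer's button is at about (414,243) in the top view, and the orange look-alike is at (408,305). The square button is at (152,257) and the long one at (318,185). The bottles and the instrument are to the right. Next I'll turn these pixels into positions.

```bash
python3 - <<'E'
from h import *
im=cv2.imread('pics/top0.png'); P={'round':((414,243),.046),'square':((152,257),.061),'long':((318,185),.052)}
s=readout.sense(); R=np.array(s['tool_rot'])
S={'round':((224,256),.046),'square':((443,201),.061),'long':((324,282),.052)}
for n,((u,v),z) in P.items():
    g=im[v-14:v+15,u-14:u+15].astype(int); m=((g.max(2)-g.min(2)<15)&(g.max(2)>85)&(g.max(2)<165)).astype(np.uint8)
    N,L,st,ce=cv2.connectedComponentsWithStats(m); l=1+np.argmax(st[1:,4]); c=ce[l]+[u-14,v-14]
    w=px2w('top',c,z)[0]; print(n,c.round(1),st[l],w.round(4),'scene',px2w('scene',S[n][0],z)[0].round(4),'tool',(R.T@(w-s['eef_pos'])).round(4))
vis=cv2.hconcat([cv2.resize(im[v-25:v+25,u-25:u+25],(260,260)) for (u,v),_ in P.values()]); cv2.imwrite('pics/crop.png',vis)
E
```

```text
round [414.6 242.6] [  7   7  15  15 142] [ 0.4983 -0.2858  0.046 ] scene [ 0.5106 -0.2863  0.046 ] tool [ 0.3828 -0.1965  0.2043]
square [152.  259.7] [  2   6  26  23 212] [0.4551 0.2634 0.061 ] scene [0.4692 0.2658 0.061 ] tool [ 0.515  -0.7314  0.1894]
long [317.3 184.1] [  7   8  14  13 135] [ 0.6218 -0.0772  0.052 ] scene [ 0.6347 -0.0793  0.052 ] tool [ 0.5657 -0.3555  0.1983]
```

View pics/crop.png

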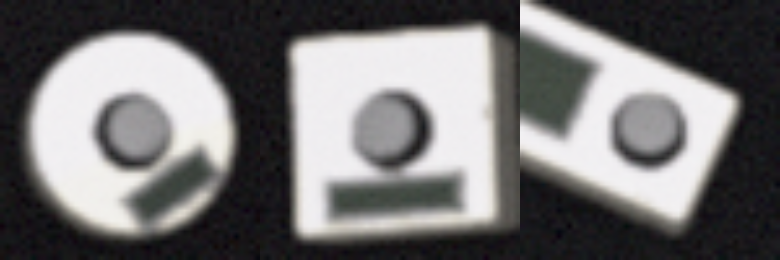

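{"op": "drive_tool", "data": {"steps": [[[0, 0, 0, -0.04, 0], [0, 0.02, -0.01, -0.07, 0], [0, 0.055, -0.028, -0.07, 0], [0, 0.09, -0.046, -0.07, 0], [0, 0.125, -0.064, -0.07, 0], [0, 0.16, -0.082, -0.07, 0], [0, 0.195, -0.1, -0.07, 0], [0, 0.23, -0.118, -0.07, 0], [0, 0.265, -0.136, -0.07, 0], [0, 0.3, -0.153, -0.07, 0]]]}}

```text
time: 1.23
eef_pos: [0.4345, -0.3516, 0.3206]
tool_rot: [[0.949, 0.315, 0.0], [0.315, -0.949, -0.0], [0.0, 0.0, -1.0]]
ft_force: [0.4, -0.2, -0.0]
opening: 0.0001
grip_force: 0.0
```

{"op": "drive_tool", "data": {"steps": [[[0, 0.035, -0.018, 0, 0], [0, 0.07, -0.036, 0, 0], [0, 0.084, -0.043, 0.02, 0], [0, 0.084, -0.043, 0.055, 0], [0, 0.084, -0.043, 0.09, 0], [0, 0.084, -0.043, 0.125, 0], [0, 0.084, -0.043, 0.16, 0], [0, 0.084, -0.043, 0.19, 0], [0, 0.084, -0.043, 0.21, 0], [0, 0.084, -0.043, 0.21, 0]]]}}

```text
time: 2.07
eef_pos: [0.4972, -0.2845, 0.1061]
tool_rot: [[0.949, 0.315, -0.007], [0.315, -0.949, 0.004], [-0.005, -0.006, -1.0]]
ft_force: [-0.7, 0.7, -0.1]
opening: -0.0002
grip_force: 0.0
```

```bash
python3 - <<'E'
from h import *
a=shot('top','t1'); b=shot('scene','s1'); s=readout.sense(); print(s['eef_pos'],s['ft_force'])
k,d,T=K('scene'); p=np.array(s['eef_pos'])-[0,0,.019]
for q in (p,[.5,-.286,.046]):
    for c in('top','scene'):
        k,d,T=K(c);Ti=np.linalg.inv(T); print(c,cv2.projectPoints(np.array([q]),cv2.Rodrigues(Ti[:3,:3])[0],Ti[:3,3],k,d)[0].ravel().round(1))
cv2.imwrite('pics/c1.png',cv2.resize(b[190:310,150:310,::-1],(800,600),interpolation=cv2.INTER_CUBIC))
E
```

```text
[ 0.49961501 -0.28595697  0.11018334] [ 0.36102966 -0.17001406  1.43919021]
top [418.7 239.4]
scene [221.1 240.1]
top [414.7 241.8]
scene [223.6 252.4]
```

View pics/c1.png

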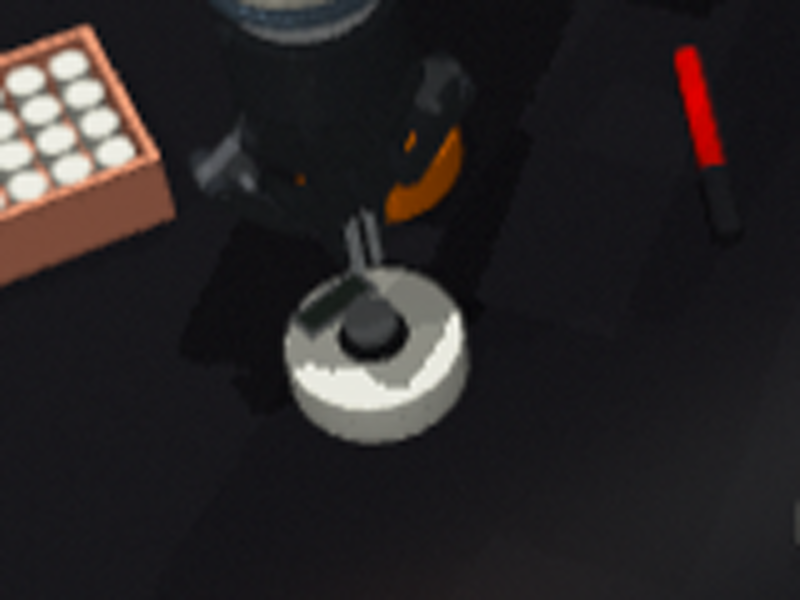

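The closed fingertips, at about (223,243) in the scene picture, hang right above the round button at (224,254). Next I lower them to just above it.

{"op": "drive_tool", "data": {"steps": [[[0, 0, 0, 0.015, 0], [0, 0, 0, 0.027, 0], [0, 0, 0, 0.033, 0], [0, 0, 0, 0.036, 0], [0, 0, 0, 0.037, 0], [0, 0, 0, 0.038, 0], [0, 0, 0, 0.038, 0], [0, 0, 0, 0.038, 0]]]}}

```text
time: 2.83
eef_pos: [0.5, -0.2862, 0.0728]
tool_rot: [[0.949, 0.315, 0.001], [0.315, -0.949, -0.0], [0.0, 0.001, -1.0]]
ft_force: [-0.8, 0.4, 0.0]
opening: 0.0001
grip_force: 0.0
```

{"op": "drive_tool", "data": {"steps": [[[0, 0, 0, 0.001, 0], [0, 0, 0, 0.002, 0], [0, 0, 0, 0.003, 0], [0, 0, 0, 0.004, 0], [0, 0, 0, 0.005, 0], [0, 0, 0, 0.006, 0], [0, 0, 0, 0.007, 0], [0, 0, 0, 0.007, 0], [0, 0, 0, 0.007, 0]]]}}

```text
time: 3.58
eef_pos: [0.4996, -0.286, 0.0652]
tool_rot: [[0.949, 0.315, -0.0], [0.315, -0.949, 0.0], [-0.0, -0.0, -1.0]]
ft_force: [0.5, -1.7, 0.5]
opening: 0.0004
grip_force: 0.0
```

{"op": "drive_tool", "data": {"steps": [[[0, 0, 0, 0.001, 0], [0, 0, 0, 0.002, 0], [0, 0, 0, 0.003, 0], [0, 0, 0, 0.004, 0], [0, 0, 0, 0.005, 0], [0, 0, 0, 0.005, 0], [0, 0, 0, 0.005, 0]]]}}

```text
time: 4.17
eef_pos: [0.4998, -0.2861, 0.0604]
tool_rot: [[0.949, 0.315, 0.0], [0.315, -0.949, -0.0], [0.0, 0.0, -1.0]]
ft_force: [-1.6, 0.1, 4.0]
opening: -0.0
grip_force: 1.4
```

{"op": "drive_tool", "data": {"steps": [[[0, 0, 0, 0.001, 0], [0, 0, 0, 0.002, 0], [0, 0, 0, 0.003, 0], [0, 0, 0, 0.004, 0], [0, 0, 0, 0.005, 0], [0, 0, 0, 0.005, 0], [0, 0, 0, 0.005, 0]]]}}

```text
time: 4.75
eef_pos: [0.4998, -0.2861, 0.0554]
tool_rot: [[0.949, 0.315, 0.0], [0.315, -0.949, -0.0], [0.0, 0.0, -1.0]]
ft_force: [0.2, -0.2, 4.6]
opening: 0.0002
grip_force: 2.2
```

{"op": "drive_tool", "data": {"steps": [[[0, 0, 0, 0.0005, 0], [0, 0, 0, 0.001, 0], [0, 0, 0, 0.0015, 0], [0, 0, 0, 0.002, 0], [0, 0, 0, 0.002, 0], [0, 0, 0, 0.002, 0]]]}}

```text
time: 5.25
eef_pos: [0.4999, -0.2861, 0.0538]
tool_rot: [[0.949, 0.315, 0.0], [0.315, -0.949, -0.0], [0.0, 0.0, -1.0]]
ft_force: [-1.3, 1.2, 8.9]
opening: -0.0001
grip_force: 4.3
```

The force reached 8.9 N at the stop, so the round button is seated. I'll lift and cross to the square timer.

{"op": "drive_tool", "data": {"steps": [[[0, 0, 0, -0.01, 0], [0, 0, 0, -0.04, 0], [0, 0, 0, -0.075, 0], [0, 0, 0, -0.11, 0], [0, 0.009, -0.035, -0.11, 0], [0, 0.018, -0.07, -0.11, 0], [0, 0.027, -0.105, -0.11, 0], [0, 0.036, -0.14, -0.11, 0], [0, 0.045, -0.175, -0.11, 0], [0, 0.054, -0.21, -0.11, 0]]]}}

```text
time: 6.08
eef_pos: [0.4838, -0.0681, 0.1634]
tool_rot: [[0.949, 0.315, -0.001], [0.315, -0.949, 0.0], [-0.001, -0.0, -1.0]]
ft_force: [0.3, -0.3, 0.8]
opening: -0.0004
grip_force: 0.0
```

{"op": "drive_tool", "data": {"steps": [[[0, 0.009, -0.035, 0, 0], [0, 0.018, -0.07, 0, 0], [0, 0.027, -0.105, 0, 0], [0, 0.036, -0.14, 0, 0], [0, 0.045, -0.175, 0, 0], [0, 0.054, -0.21, 0, 0], [0, 0.063, -0.245, 0, 0], [0, 0.072, -0.28, 0, 0], [0, 0.082, -0.315, 0, 0], [0, 0.0853, -0.3265, 0, 0]]]}}

```text
time: 6.92
eef_pos: [0.4623, 0.271, 0.1636]
tool_rot: [[0.948, 0.318, 0.001], [0.318, -0.948, 0.001], [0.001, -0.001, -1.0]]
ft_force: [0.3, -0.2, 0.3]
opening: 0.0003
grip_force: 0.0
```

```bash
python3 - <<'E'
from h import *
a=shot('top','t2'); b=shot('scene','s2'); s=readout.sense(); R=np.array(s['tool_rot']); print(s['time'],s['eef_pos'],s['ft_force'],s['joint_positions'])
print('sq',R.T@(np.array([.463,.267,.08])-s['eef_pos']))
q=lambda im,r,c:cv2.resize(im[r:r+90,c:c+60,::-1],(400,600),interpolation=cv2.INTER_CUBIC)
cv2.imwrite('pics/c2.png',cv2.hconcat([q(b,220,195),q(b,160,410)]))
E
```

```text
7.0167 [0.46223841 0.26893199 0.16327716] [-0.23144531 -0.53322076 -0.06397222] [2.89135809e+01 2.37483441e+01 1.08342034e+02 6.02696331e-03
 4.79128267e+01 1.00330879e+02]
sq [0.00011211 0.00207952 0.08327701]
```

View pics/c2.png

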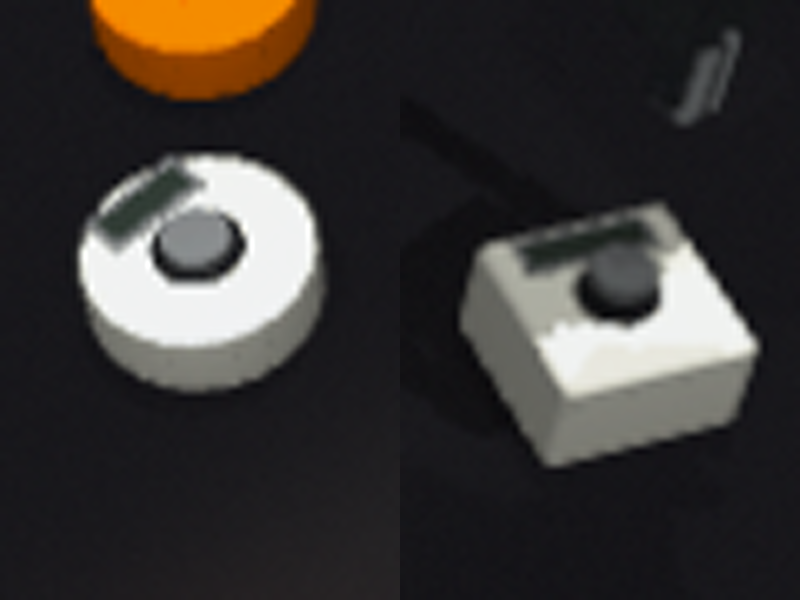

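The round button now sits low in its timer, which hasn't moved. The square one still stands up, at about (624,275) in the crop, so I'll go down on it.

{"op": "drive_tool", "data": {"steps": [[[0, 0, 0.001, 0.02, 0], [0, 0, 0.001, 0.045, 0], [0, 0, 0.001, 0.063, 0], [0, 0, 0.001, 0.071, 0], [0, 0, 0.001, 0.074, 0], [0, 0, 0.001, 0.076, 0], [0, 0, 0.001, 0.077, 0], [0, 0, 0.001, 0.077, 0], [0, 0, 0.001, 0.077, 0]]]}}

```text
time: 7.77
eef_pos: [0.4636, 0.2663, 0.0872]
tool_rot: [[0.949, 0.315, 0.001], [0.315, -0.949, 0.001], [0.001, -0.0, -1.0]]
ft_force: [1.3, 0.5, 0.4]
opening: 0.0001
grip_force: 0.0
```

{"op": "drive_tool", "data": {"steps": [[[0, 0, 0, 0.001, 0], [0, 0, 0, 0.002, 0], [0, 0, 0, 0.003, 0], [0, 0, 0, 0.004, 0], [0, 0, 0, 0.005, 0], [0, 0, 0, 0.006, 0], [0, 0, 0, 0.007, 0], [0, 0, 0, 0.008, 0], [0, 0, 0, 0.009, 0], [0, 0, 0, 0.009, 0]]]}}

```text
time: 8.6
eef_pos: [0.463, 0.2661, 0.0773]
tool_rot: [[0.949, 0.315, -0.0], [0.315, -0.949, -0.0], [-0.0, -0.0, -1.0]]
ft_force: [-1.3, -1.1, 3.2]
opening: -0.0001
grip_force: 1.4
```

Contact came where I expected it. The stop should be at a TCP height of about 0.069, so I have roughly 8 mm left.

{"op": "drive_tool", "data": {"steps": [[[0, 0, 0, 0.001, 0], [0, 0, 0, 0.002, 0], [0, 0, 0, 0.003, 0], [0, 0, 0, 0.004, 0], [0, 0, 0, 0.005, 0], [0, 0, 0, 0.006, 0], [0, 0, 0, 0.0065, 0], [0, 0, 0, 0.007, 0], [0, 0, 0, 0.007, 0]]]}}

```text
time: 9.35
eef_pos: [0.463, 0.2661, 0.0703]
tool_rot: [[0.949, 0.315, -0.0], [0.315, -0.949, 0.0], [-0.0, -0.0, -1.0]]
ft_force: [-1.2, 0.7, 5.1]
opening: 0.0002
grip_force: 2.3
```

{"op": "drive_tool", "data": {"steps": [[[0, 0, 0, 0.0005, 0], [0, 0, 0, 0.001, 0], [0, 0, 0, 0.0013, 0], [0, 0, 0, 0.0013, 0], [0, 0, 0, 0.0013, 0]]]}}

```text
time: 9.77
eef_pos: [0.4631, 0.2661, 0.0693]
tool_rot: [[0.949, 0.315, 0.0], [0.315, -0.949, 0.0], [0.0, -0.0, -1.0]]
ft_force: [-3.2, -0.6, 7.1]
opening: 0.0
grip_force: 3.6
```

{"op": "drive_tool", "data": {"steps": [[[0, 0, 0, -0.01, 0], [0, 0, 0, -0.04, 0], [0, 0, 0, -0.075, 0], [0, 0, 0, -0.095, 0], [0, 0.004, 0.035, -0.095, 0], [0, 0.008, 0.07, -0.095, 0], [0, 0.012, 0.105, -0.095, 0], [0, 0.016, 0.14, -0.095, 0], [0, 0.02, 0.175, -0.095, 0], [0, 0.0245, 0.2106, -0.095, 0]]]}}

```text
time: 10.6
eef_pos: [0.5531, 0.0724, 0.1644]
tool_rot: [[0.949, 0.316, 0.0], [0.316, -0.949, 0.0], [0.0, 0.0, -1.0]]
ft_force: [0.0, 1.1, 0.7]
opening: 0.0003
grip_force: 0.0
```

{"op": "drive_tool", "data": {"steps": [[[0, 0.004, 0.035, 0, 0], [0, 0.008, 0.07, 0, 0], [0, 0.012, 0.105, 0, 0], [0, 0.016, 0.14, 0, 0], [0, 0.019, 0.166, 0, 0], [0, 0.019, 0.166, 0, 0], [0, 0.019, 0.166, 0.02, 0], [0, 0.019, 0.166, 0.04, 0], [0, 0.019, 0.166, 0.05, 0], [0, 0.019, 0.166, 0.05, 0]]]}}

```text
time: 11.43
eef_pos: [0.6211, -0.077, 0.1117]
tool_rot: [[0.949, 0.316, -0.005], [0.316, -0.949, 0.001], [-0.004, -0.002, -1.0]]
ft_force: [-0.7, 0.2, -0.1]
opening: 0.0001
grip_force: 0.0
```

```bash
python3 - <<'E'
from h import *
a=shot('top','t3'); b=shot('scene','s3'); s=readout.sense(); R=np.array(s['tool_rot']); print(s['time'],s['eef_pos'],s['ft_force'])
print('long',R.T@(np.array([.623,-.0775,.071])-s['eef_pos']))
q=lambda im,r,c:cv2.resize(im[r:r+90,c:c+60,::-1],(400,600),interpolation=cv2.INTER_CUBIC)
cv2.imwrite('pics/c3.png',cv2.hconcat([q(b,240,300),q(b,160,410)]))
E
```

```text
11.5333 [ 0.62294975 -0.07714664  0.11413691] [ 0.27345086 -0.05004277  0.41213364]
long [-3.94568658e-05  3.63790066e-04  4.31368384e-02]
```

View pics/c3.png

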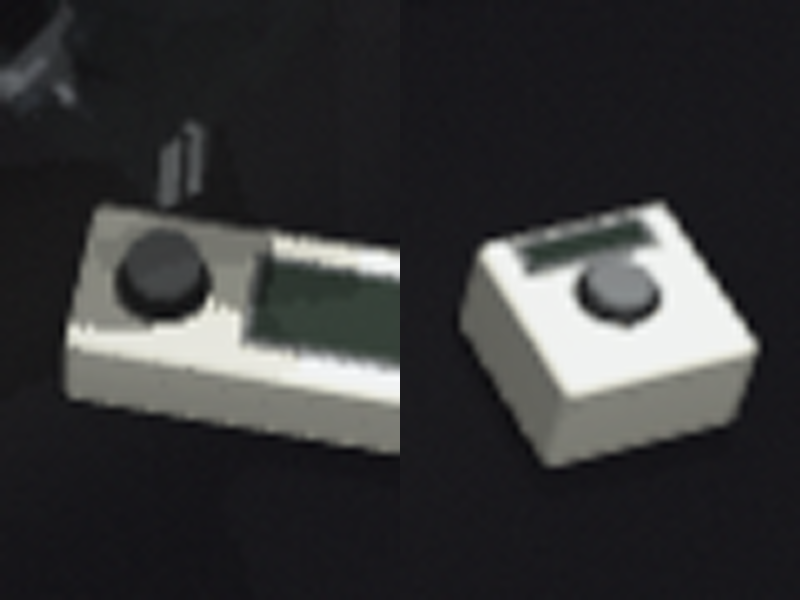

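The square button is in and the timer hasn't moved. The tips, at about (175,200) in the crop, are over the long button at (162,255).

{"op": "drive_tool", "data": {"steps": [[[0, 0, 0.001, 0.015, 0], [0, 0, 0.001, 0.027, 0], [0, 0, 0.001, 0.033, 0], [0, 0, 0.001, 0.036, 0], [0, 0, 0.001, 0.037, 0], [0, 0, 0.001, 0.038, 0], [0, 0, 0.001, 0.038, 0], [0, 0, 0.001, 0.038, 0]]]}}

```text
time: 12.2
eef_pos: [0.6237, -0.0786, 0.0765]
tool_rot: [[0.949, 0.315, 0.001], [0.315, -0.949, -0.0], [0.001, 0.0, -1.0]]
ft_force: [1.4, -1.8, -0.1]
opening: -0.0002
grip_force: 0.0
```

{"op": "drive_tool", "data": {"steps": [[[0, 0, 0, 0.001, 0], [0, 0, 0, 0.002, 0], [0, 0, 0, 0.003, 0], [0, 0, 0, 0.004, 0], [0, 0, 0, 0.005, 0], [0, 0, 0, 0.006, 0], [0, 0, 0, 0.007, 0], [0, 0, 0, 0.008, 0], [0, 0, 0, 0.008, 0]]]}}

```text
time: 12.95
eef_pos: [0.6234, -0.0785, 0.068]
tool_rot: [[0.949, 0.315, 0.0], [0.315, -0.949, 0.0], [0.0, -0.0, -1.0]]
ft_force: [-1.2, -0.2, 2.8]
opening: 0.0001
grip_force: 1.4
```

{"op": "drive_tool", "data": {"steps": [[[0, 0, 0, 0.001, 0], [0, 0, 0, 0.002, 0], [0, 0, 0, 0.003, 0], [0, 0, 0, 0.004, 0], [0, 0, 0, 0.005, 0], [0, 0, 0, 0.006, 0], [0, 0, 0, 0.0065, 0], [0, 0, 0, 0.007, 0], [0, 0, 0, 0.007, 0]]]}}

```text
time: 13.7
eef_pos: [0.6234, -0.0785, 0.0611]
tool_rot: [[0.949, 0.315, 0.0], [0.315, -0.949, -0.0], [0.0, 0.0, -1.0]]
ft_force: [-1.3, -0.1, 5.0]
opening: 0.0
grip_force: 2.6
```

{"op": "drive_tool", "data": {"steps": [[[0, 0, 0, 0.0005, 0], [0, 0, 0, 0.001, 0], [0, 0, 0, 0.001, 0], [0, 0, 0, 0.001, 0]]]}}

```text
time: 14.03
eef_pos: [0.6234, -0.0785, 0.0604]
tool_rot: [[0.949, 0.315, 0.0], [0.315, -0.949, -0.0], [0.0, 0.0, -1.0]]
ft_force: [-2.8, -0.3, 7.4]
opening: -0.0001
grip_force: 3.6
```

The long button is seated at 7.4 N. I'll lift straight up, then take a last look.

{"op": "drive_tool", "data": {"steps": [[[0, 0, 0, -0.01, 0], [0, 0, 0, -0.04, 0], [0, 0, 0, -0.075, 0], [0, 0, 0, -0.11, 0], [0, 0, 0, -0.14, 0], [0, 0, 0, -0.14, 0], [0, 0, 0, -0.14, 0], [0, 0, 0, -0.14, 0]]]}}

```text
time: 14.7
eef_pos: [0.6229, -0.0784, 0.1997]
tool_rot: [[0.949, 0.315, -0.0], [0.315, -0.949, 0.0], [-0.0, -0.0, -1.0]]
ft_force: [-0.1, 1.0, -0.9]
opening: -0.0002
grip_force: 0.0
```

```bash
python3 - <<'E'
from h import *
b=shot('scene','s4'); cv2.imwrite('pics/c4.png',cv2.resize(b[170:320,190:480,::-1],(800,414),interpolation=cv2.INTER_CUBIC))
print(readout.sense()['eef_pos'])
E
```

```text
[ 0.62250161 -0.0783719   0.19887854]
```

View pics/c4.png

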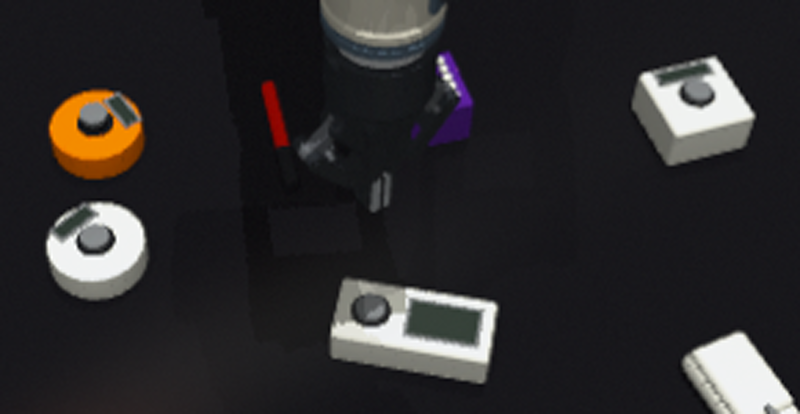

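All three white timers' buttons are low: round at (95,240), square at (698,92) and long at (371,309) in the crop. The timers are where they were, and the arm is clear of everything.

```bash
python3 -c "
from cell import robot; print(robot.hand_in())"
```

```text
the job is handed in; nothing more can be done
None
```

I pressed the three start buttons fully in, in order (round, square, long), reading 7 to 9 N at each stop; the last picture shows all three down and the timers in place, and the job is handed in (no verdict was shown).

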